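Lock the stone holder onto its ball post

TASK

Mount the stone holder on the ball post with the smaller ball, the one its socket fits: raise its handle (which also carries it), lower the holder over the ball until it sits fully down on the post's foot, and then press the handle all the way down to lock it. Leave the holder upright and let go.

Things in the scene. Friction and masses are not known exactly. Their poses are not given: they have to be found in the camera images.
- socket (a point): The stone holder: loose dark steel coupler, 0.7 kg, on its rim: square cup open below, rim 66 mm, 49 mm above, 56 mm tall, marble blank on its -x side (out to 50 mm). Point: seat of the ball's centre, on the cup's axis, 30 mm above the rim's underside. z up, +x to the handle, y along its hinge, which crosses the axis 34 mm above this point. Mouth 56 mm wide, narrowing within 13 mm to a 37 mm bore.
- grip (a point): Centre of the cross bar of the U-shaped bail handle: round, 12 mm thick, 62 mm long along socket y, 50 mm clear between side arms, 95 mm from the hinge. Handle down: on the socket's +x side, 64 mm above the rim. 47 mm towards the hinge is a thinner bar carrying the latch tongue. Pinch across x from above; it turns between the fingers as it swings; raised, it carries the holder hanging level.
- bail (a joint): Handle angle, rad: 0 = fully down, level (locked; its tongue then hooks under the ball and bars the socket); grows as the cross bar swings up; 1.45 = fully up, at its stop. Starts at 0 to 0.2. Hinge friction 0.05 N m, no spring: stays where left.
- ball (a point): Centre of the 30 mm steel ball of the right post, fixed, 42 mm above the table, on a 14 mm neck and a round foot 104 mm wide, 12 mm high; the seated holder's rim rests on the foot, at any yaw. A like post with a 50 mm ball (top 83 mm above the table) stands at least 140 mm away, axis to axis, on either side of it.
Not all that is in view belongs to the job. Leave any blue or yellow look-alike of the part that bears socket alone. Leave any orange look-alike of the part that bears ball alone.

How it is judged:
On the way, in this order (a step that is already met when the one before it is completed fails the run):
1. the handle is swung up, to at least 0.8 rad (value of joint bail above 0.8 rad), for 0.2 s.
2. the holder is seated on the small ball (socket point within 10 mm of the ball's centre, tilted less than 10 degrees) while the handle is still up (above 0.4 rad) (distance between socket and ball below 0.01 m and angle between socket's own z axis and vertical below 0.18 rad and value of joint bail above 0.4 rad), for 0.2 s.
At the end, for the whole second after the job is handed in: The holder sits on the small ball with its socket point within 10 mm of the ball's centre, tilted less than 10 degrees, and its handle is down to within 0.12 rad of level; all stays so once released (distance between socket and ball below 0.01 m and angle between socket's own z axis and vertical below 0.18 rad and value of joint bail below 0.12 rad); the robot touches nothing.
It also fails if it takes over 54 s, if anything falls off the work surface, if the arm or the gripper's body presses on something with over 40 N, if the wrist force passes 120 N, or if a joint passes its speed limit or range.

ROBOT

A 6-joint arm with a two-finger parallel gripper is mounted at the origin on the work surface. World frame = base frame: x ahead of the robot, y to its left, z up, the work surface at z = 0. Lengths are in m, angles in rad, forces in N, time in s.
With the tool pointing down it reaches from about 0.3 to 0.775 m from the base axis. Payload 14.6 kg.
Tool frame: the origin (TCP) lies at the very end of the fingers, on their centre line; the grasp point (between the pads) lies 19 mm behind it; z points along the fingers, y is the line along which they close (so a half turn about z gives the same grasp; the last joint's range is limited). The gripper opens to 94 mm and grips with 3 to 60 N. Pads are 16 mm wide; open, the fingers measure 119 mm over their backs; the gripper's body (75 mm by 177 mm) begins 78 mm behind the grasp point.
Start: joints at [-1.375, 0.3, 1.521, -0, 1.321, -0.067], TCP at [0.143, -0.531, 0.205] pointing down, gripper open.
Joint ranges: [-3.03, 3.03], [-0.79, 2.21], [0.23, 2.52], [-1.04, 4.18], [0, 3.07], [-2.55, 2.55]. Speed limits (rad/s): [2.22, 2.22, 2.57, 3.14, 3.14, 3.14].

INTERFACE

Orientations are given as a unit quaternion [w, x, y, z].
In Python, from station import bot gives the robot as it stands. The module is installed in compiled form; this text tells all that it offers.
- The arm moves only by the shell command python3 -m jog 'ROWS' [FORCE]. ROWS is JSON, a list of rows, each a list of 3 entries, a list of its own where there are three numbers: the shift along the world's x, y, z in cm, then the turn about the world's z in rad, then the finger opening in cm, from 0 to 9.4. In form: [[[x, y, z], turn, jaw], ...]. A call has 1 to 12 rows; each row is the pose to reach, as a shift and turn from the pose commanded when the call began; what a row does not reach only later rows make up. A row lasts 1/12 s, in which the tool goes at most 41.7 mm and 7.16 degrees, less where a joint would pass 70% of its speed; a pose out of reach is approached as far as the arm can. A call with a gripper value outside its range is refused whole. The fingers move at their own pace and stop on an object; FORCE is the grip in N (left out, the last holds). Time passes only in rows, so rows that repeat a pose let the fingers close. It gives the time, the measured TCP pose, the force, the opening and the grip force at its end, in the units of the state.
- bot.get_obs(): the state, without advancing time (a new reading comes with each control period).
- bot.snapshot(name): name is "scene" or "side" or "wrist"; returns the picture (420x560x3 uint8, blue, green, red); there is no depth.
- bot.camera_params(name): a dict with "K" (3x3 intrinsics, pixels), "rvec" (rotation vector, rad) and "tvec" (3), from world to camera coordinates, as OpenCV has them. Camera axes: x right, y down, z forward; pixel columns grow to the right and rows downward; lengths in m; the calibration is good to about 2 mm. A picture is of the moment at which its call begins: read the wrist's pose just before it. camera_params takes no time and is no camera call; for the wrist camera it gives the pose at the moment of the call.
- bot.hand_in(): hands the job in; it is judged then, once.
The state is a dict: "time_s": time; "qpos": joint angles; "qvel": joint speeds; "joint_efforts": joint torques, N m; "ee_pos": TCP position; "orientation": TCP orientation; "force": force on the tool from outside, world axes, zero at the start; "torque": the same for the moment, N m; "width": finger opening in m; "finger_force": force on a finger pad.
Only numpy, scipy, OpenCV 4.12 (cv2) and the standard library are available. Lean on these libraries where they do the work, as an engineer would, in place of code of your own. Each camera call takes 0.05 s, during which the arm holds its last target. There are 200 camera calls.

## Working session

There is one attempt and no reset: what is moved stays moved. The work goes in short steps, Python scripts to look and compute and a shell command to move; the robot and the scene stay as the last step left them, time stands still between calls to the robot, and variables do not carry over. Pictures are saved under pics/ and viewed, at most 10 in all, crops included, and the job is handed in when it is done.

```bash
mkdir -p pics
python3 - <<'E'
from station import bot
import cv2,numpy as np
o=bot.get_obs();print(o['time_s'],o['ee_pos'],o['orientation'],o['width'])
for n in("scene","side"):
    p=bot.camera_params(n);R=cv2.Rodrigues(np.array(p['rvec']))[0];print(n,p['K'],-R.T@np.array(p['tvec']).ravel(),R[2])
    cv2.imwrite(f"pics/{n}1.png",cv2.resize(bot.snapshot(n),(800,600),interpolation=cv2.INTER_CUBIC))
E
```

```text
0.0 [ 0.14282424 -0.53085516  0.20490107] [-5.73226402e-04  9.91381392e-01  1.31006130e-01 -1.92141387e-05] 0.09388541724470512
scene [[467.24547318   0.         284.24759061]
 [  0.         467.24547318 203.98112128]
 [  0.           0.           1.        ]] [ 0.89404268 -0.51930894  0.97917865] [-0.42799968  0.4391374  -0.78992064]
side [[424.29849833   0.         276.35519268]
 [  0.         424.29849833 202.50907098]
 [  0.           0.           1.        ]] [0.03132855 0.69981425 0.83189276] [ 0.32695205 -0.63948562 -0.69581643]
```

View pics/scene1.png

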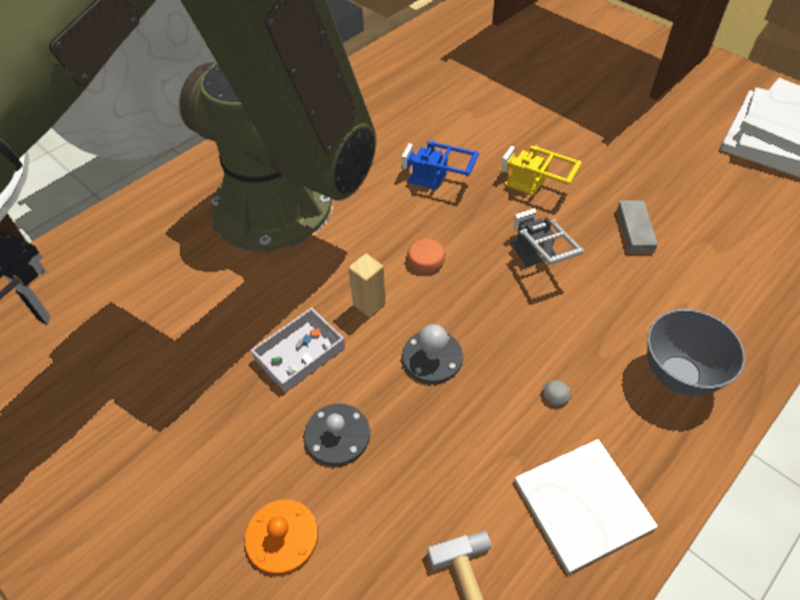

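View pics/side1.png

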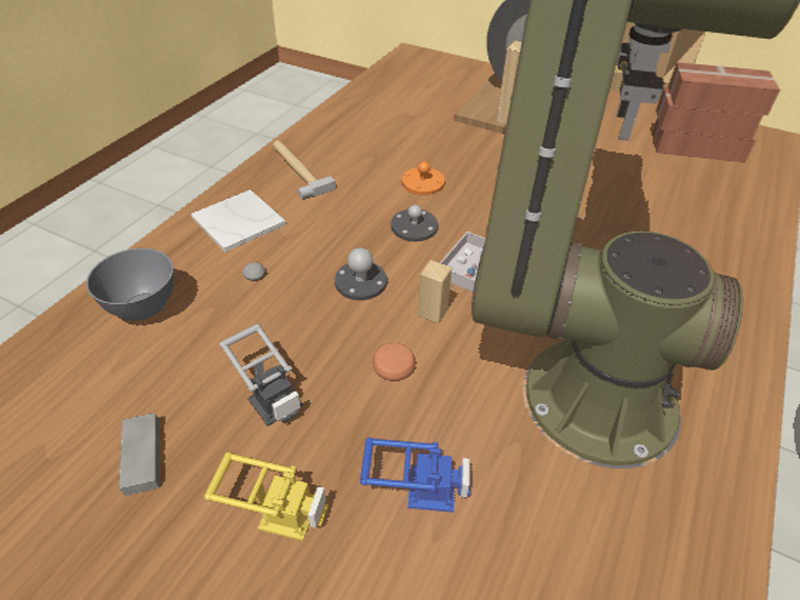

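The scene view shows three holders: blue (430,165), yellow (530,172) and dark steel (537,240). The dark steel one is the target, since look-alikes are coloured. It shows three posts: big ball (433,338), small steel ball (336,424) and orange (278,525). The small steel one is the target. An enlarged montage will confirm both.

Run:
```python
import cv2,numpy as np
a=cv2.imread("pics/scene1.png");b=cv2.imread("pics/side1.png")
def c(i,x,y,s=4):
    w,h=400//s,300//s
    o=cv2.resize(i[y:y+h,x:x+w],(400,300),interpolation=cv2.INTER_CUBIC);return o
m=np.vstack([np.hstack([c(a,500,200),c(b,215,322,4)]),np.hstack([c(a,286,395),c(b,365,180)])])
cv2.imwrite("pics/m1.png",m)
```

```text
(no output)
```

View pics/m1.png

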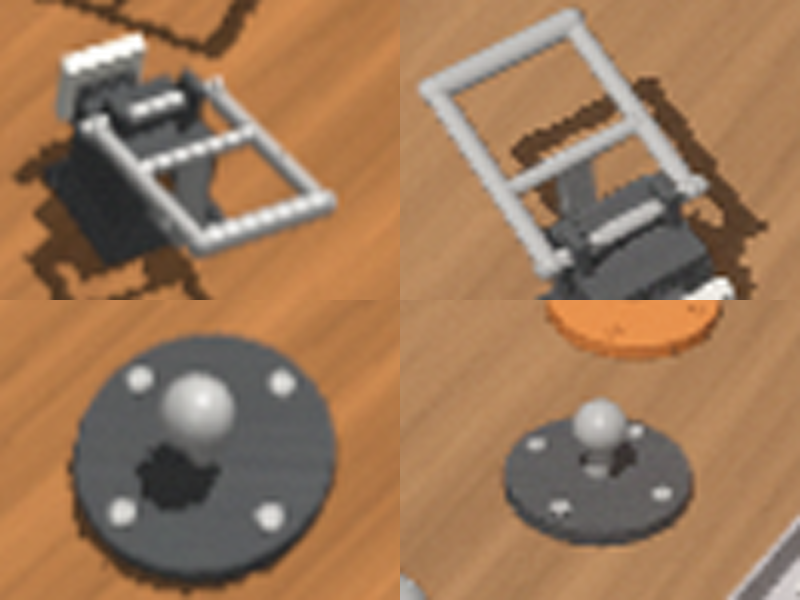

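```bash
cat > h.py <<'E'
import cv2,numpy as np
from station import bot
def P(n):
    p=bot.camera_params(n);R=cv2.Rodrigues(np.array(p['rvec'],float))[0];return p['K'],np.c_[R,np.array(p['tvec']).ravel()]
PS={}
def proj(n,X):
    K,E=P(n);x=np.array(K)@(E@np.r_[X,1]);return (x[:2]/x[2]+.5)/.7-.5
def tri(a,b,n1="scene",n2="side"):   # 800x600 px
    f=lambda u:((np.array(u,float)+.5)*.7-.5)
    M=[np.array(K)@E for K,E in(P(n1),P(n2))]
    X=cv2.triangulatePoints(*M,f(a).reshape(2,1),f(b).reshape(2,1)).ravel();X=X[:3]/X[3]
    return X,np.abs(proj(n1,X)-a).max(),np.abs(proj(n2,X)-b).max()
E
python3 - <<'E'
from h import *
np.set_printoptions(precision=4,suppress=True)
print('ball',tri((335.5,422.75),(415,211.25)))
g=[(551,260.75),(581.75,250.75)];G=[(222.5,344),(258,326.5)]
h=[(524.25,230.75),(553.5,221.75)];H=[(252.25,387.75),(288.25,368.5)]
for s,S in((g,G),(h,H)):
  for k in(0,1):
    print([tri(s[0],S[k]),tri(s[1],S[1-k])])
E
```

```text
ball (array([ 0.4806, -0.2599,  0.042 ]), np.float64(1.2484986644748233), np.float64(1.0932413912977381))
[(array([0.5564, 0.2346, 0.0639]), np.float64(13.132862604145998), np.float64(16.677651202302343)), (array([0.5604, 0.2249, 0.1004]), np.float64(15.335871204960199), np.float64(20.59076739797044))]
[(array([0.5449, 0.2009, 0.0818]), np.float64(1.6945437246649817), np.float64(2.1740227876190943)), (array([0.5714, 0.2582, 0.081 ]), np.float64(1.2475254108181844), np.float64(1.66040807314414))]
[(array([0.4692, 0.2731, 0.0475]), np.float64(12.172938233143668), np.float64(17.08422790558376)), (array([0.4751, 0.2643, 0.0844]), np.float64(14.533018453920135), np.float64(21.578071433753905))]
[(array([0.4587, 0.24  , 0.0656]), np.float64(1.7428092351659643), np.float64(2.471151771074801)), (array([0.4852, 0.2968, 0.0647]), np.float64(1.312846864851963), np.float64(1.931173591944912))]
```

Confirmed: the dark holder is at about (0.472, 0.268) with yaw −0.43. The grip is at (0.558, 0.2295, 0.081), and the triangulated bar is 63 mm long, as specified. The small ball is at (0.4806, −0.26, 0.042), which matches the 42 mm height. I'll move above the grip.

```bash
python3 -m jog '[[[41.5,76.05,0],0.874,5],[[41.5,76.05,0],0.874,5],[[41.5,76.05,0],0.874,5],[[41.5,76.05,0],0.874,5],[[41.5,76.05,0],0.874,5],[[41.5,76.05,0],0.874,5],[[41.5,76.05,0],0.874,5],[[41.5,76.05,0],0.874,5],[[41.5,76.05,0],0.874,5],[[41.5,76.05,0],0.874,5],[[41.5,76.05,0],0.874,5],[[41.5,76.05,0],0.874,5]]' 5
```

```text
time_s: 1.1
ee_pos: [0.3827, -0.0901, 0.2055]
orientation: [0.0, 0.843, 0.538, 0.0]
force: [0.9, -1.1, 0.2]
width: 0.0499
finger_force: 0.0
```

```bash
python3 -m jog '[[[17.5,32,0],0,5],[[17.5,32,0],0,5],[[17.5,32,0],0,5],[[17.5,32,0],0,5],[[17.5,32,0],0,5],[[17.5,32,0],0,5],[[17.5,32,0],0,5],[[17.5,32,0],0,5],[[17.5,32,0],0,5],[[17.5,32,-5],0,5],[[17.5,32,-5],0,5],[[17.5,32,-5],0,5]]'
python3 - <<'E'
from h import *
np.set_printoptions(precision=4,suppress=True)
print(bot.get_obs()['ee_pos'])
for X in([.5449,.2009,.0818],[.5714,.2582,.081],[.4587,.24,.065],[.4852,.2968,.065]):print(proj('wrist',X))
cv2.imwrite("pics/w1.png",cv2.resize(bot.snapshot('wrist'),(800,600),interpolation=cv2.INTER_CUBIC))
E
```

```text
time_s: 2.1
ee_pos: [0.5557, 0.2272, 0.1522]
orientation: [-0.001, 0.843, 0.538, -0.003]
force: [0.2, -0.6, 0.2]
width: 0.05
finger_force: 0.0
[0.5557 0.2272 0.1522]
[409.1641 361.236 ]
[409.3144 248.6464]
[249.1275 350.9837]
[239.8147 245.8507]
```

View pics/w1.png

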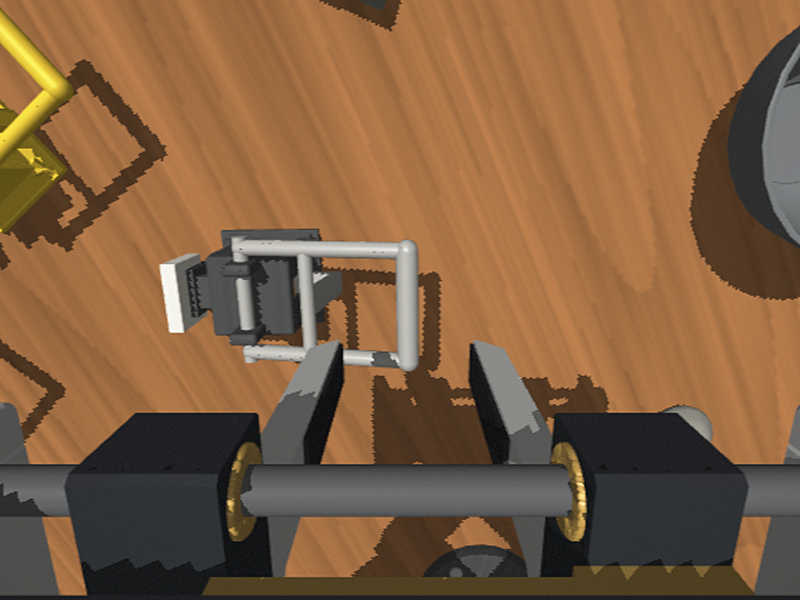

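The wrist view shows bar ends at (407,362) and (408,247), against a prediction of (409,361) and (409,249), so it matches. Descending and closing.

```bash
python3 -m jog '[[[0.1,0.1,-4],0,5],[[0.1,0.1,-7],0,5],[[0.1,0.1,-9],0,5],[[0.1,0.1,-9],0,5],[[0.1,0.1,-9],0,5]]'
```

```text
time_s: 2.57
ee_pos: [0.5589, 0.2283, 0.0672]
orientation: [0.0, 0.843, 0.538, 0.0]
force: [-0.2, 0.2, -0.3]
width: 0.0501
finger_force: 0.0
```

```bash
python3 -m jog '[[[0,0,0],0,5],[[0,0,0],0,0.8],[[0,0,0],0,0.8],[[0,0,0],0,0.8],[[0,0,0],0,0.8],[[0,0,0],0,0.8],[[0,0,0],0,0.8]]' 8
```

```text
time_s: 3.15
ee_pos: [0.5583, 0.2288, 0.0655]
orientation: [-0.0, 0.843, 0.538, -0.0]
force: [-2.7, 1.3, -1.0]
width: 0.0132
finger_force: 1.3
```

```bash
python3 -m jog '[[[0,0,0],0,0.8],[[-0.2,0.1,1],0,0.8],[[-0.55,0.25,2.1],0,0.8],[[-0.9,0.4,2.95],0,0.8],[[-1.4,0.65,3.75],0,0.8],[[-1.9,0.85,4.5],0,0.8],[[-2.5,1.15,5.2],0,0.8],[[-3.15,1.45,5.85],0,0.8],[[-3.85,1.75,6.4],0,0.8],[[-4.6,2.1,6.85],0,0.8],[[-5.4,2.45,7.25],0,0.8],[[-5.4,2.45,7.25],0,0.8]]'
```

```text
time_s: 4.15
ee_pos: [0.5035, 0.2542, 0.1391]
orientation: [0.0, 0.843, 0.539, 0.001]
force: [2.6, -1.7, 3.5]
width: 0.0118
finger_force: 8.0
```

```bash
python3 -m jog '[[[-0.6,0.3,0.2],0,0.8],[[-1.2,0.55,0.4],0,0.8],[[-1.2,0.55,0.4],0,0.8]]' 40
python3 - <<'E'
from h import *
a=bot.snapshot('scene');b=bot.snapshot('side')
f=lambda i,x,y:cv2.resize(i[y:y+150,x:x+100],(400,600),interpolation=cv2.INTER_CUBIC)
cv2.imwrite("pics/c2.png",np.hstack([f(a,330,80),f(b,140,160)]))
E
```

```text
time_s: 4.4
ee_pos: [0.4912, 0.2592, 0.1417]
orientation: [-0.0, 0.843, 0.539, -0.001]
force: [1.1, -0.5, -1.3]
width: 0.0105
finger_force: 40.0
```

View pics/c2.png

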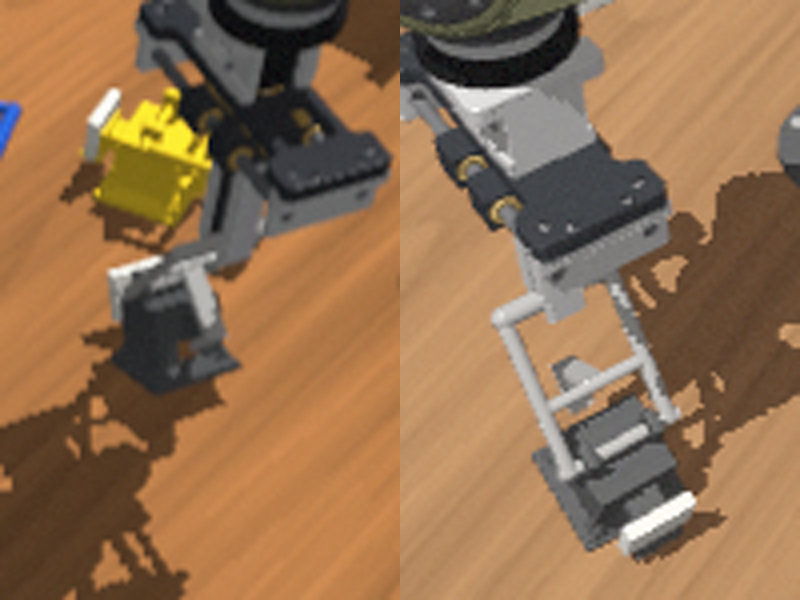

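The handle is up at about 1.35 rad and the holder is upright. Now lifting.

```bash
python3 -m jog '[[[0,0,0.5],0,0.8],[[0,0,1],0,0.8],[[0,0,2],0,0.8],[[0,0,3.5],0,0.8],[[0,0,5.5],0,0.8],[[0,0,7.5],0,0.8],[[0,0,9.5],0,0.8],[[0,0,11.5],0,0.8],[[0,0,13],0,0.8],[[0,0,14],0,0.8],[[0,0,14.5],0,0.8],[[0,0,14.5],0,0.8]]' 25
python3 - <<'E'
from h import *
a=bot.snapshot('scene');b=bot.snapshot('side')
f=lambda i,x,y:cv2.resize(i[y:y+150,x:x+100],(400,600),interpolation=cv2.INTER_CUBIC)
cv2.imwrite("pics/c3.png",np.hstack([f(a,330,20),f(b,130,120)]))
E
```

```text
time_s: 5.5
ee_pos: [0.4925, 0.2588, 0.2878]
orientation: [0.0, 0.843, 0.538, 0.001]
force: [0.4, -0.5, -6.1]
width: 0.0114
finger_force: 25.0
```

View pics/c3.png

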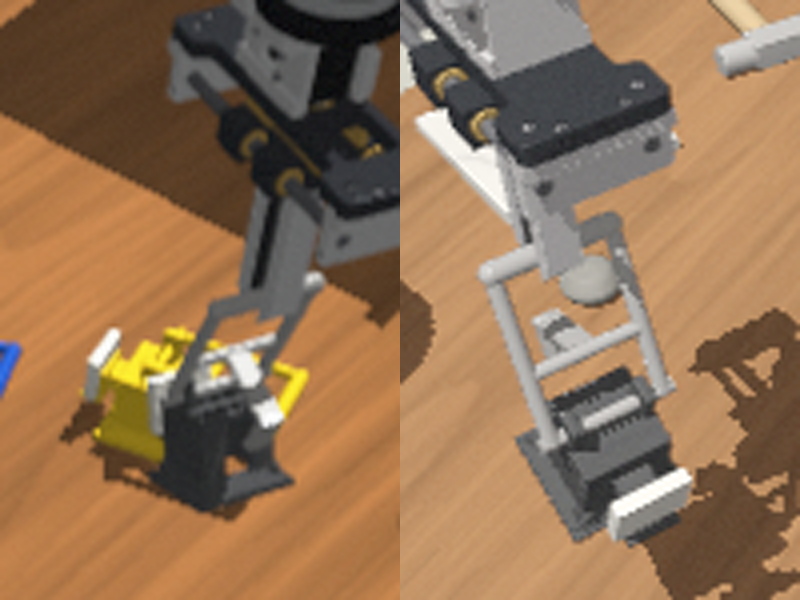

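```bash
python3 -m jog '[[[0,-1,0],0,0.8],[[0,-3,0],0,0.8],[[0,-6,0],0,0.8],[[0,-9.5,0],0,0.8],[[0,-13,0],0,0.8],[[0,-16.5,0],0,0.8],[[0,-20,0],0,0.8],[[0,-23.5,0],0,0.8],[[0,-27,0],0,0.8],[[0,-30.5,0],0,0.8],[[0,-34,0],0,0.8],[[0,-37.5,0],0,0.8]]'
```

```text
time_s: 6.6
ee_pos: [0.4914, -0.1183, 0.2864]
orientation: [-0.0, 0.843, 0.538, -0.0]
force: [0.3, 0.6, -6.3]
width: 0.0112
finger_force: 25.0
```

```bash
python3 -m jog '[[[0.1,-3.5,0],0,0.8],[[0.2,-6.5,0],0,0.8],[[0.3,-9.5,0],0,0.8],[[0.4,-12,0],0,0.8],[[0.4,-13.7,0],0,0.8],[[0.4,-14.7,0],0,0.8],[[0.4,-15.1,0],0,0.8],[[0.4,-15.1,-2],0,0.8],[[0.4,-15.1,-4],0,0.8],[[0.4,-15.1,-4.5],0,0.8],[[0.4,-15.1,-4.5],0,0.8],[[0.4,-15.1,-4.5],0,0.8]]'
python3 - <<'E'
from h import *
a=bot.snapshot('scene');b=bot.snapshot('side')
print(bot.get_obs()['ee_pos'],proj('scene',[.4806,-.2599,.042])*.7,proj('side',[.4806,-.2599,.042])*.7)
cv2.imwrite("pics/a4.png",a);cv2.imwrite("pics/b4.png",b)
f=lambda i,x,y:cv2.resize(i[y:y+150,x:x+100],(400,600),interpolation=cv2.INTER_CUBIC)
cv2.imwrite("pics/c4.png",np.hstack([f(a,185,190),f(b,240,50)]))
E
```

```text
time_s: 7.6
ee_pos: [0.4966, -0.2668, 0.2428]
orientation: [0.0, 0.843, 0.539, 0.0]
force: [-0.9, 0.5, -5.9]
width: 0.0107
finger_force: 25.0
[ 0.49681771 -0.2671289   0.24337559] [233.96777268 295.70407857] [289.74251194 148.04456777]
```

View pics/c4.png

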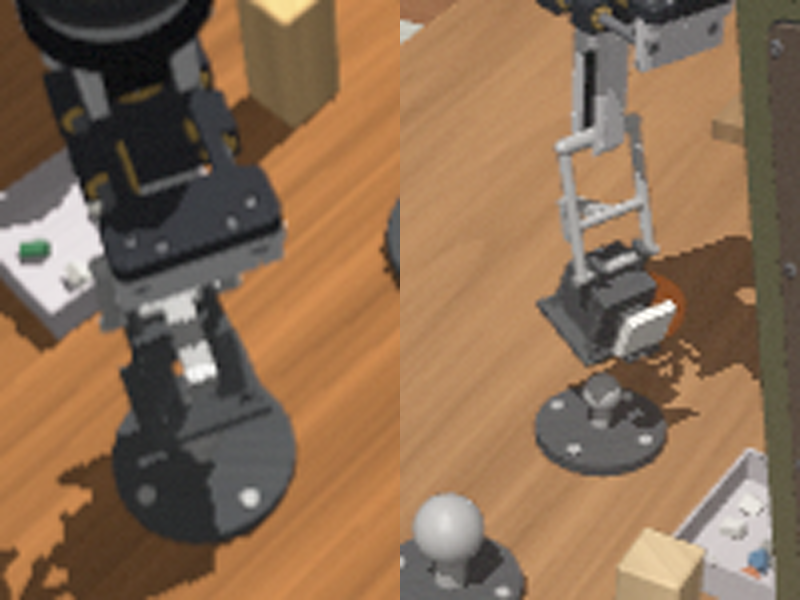

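The side view shows the holder hanging about level over the small ball. The hinge ends are at crop (583,278) and (650,250), and the rim corners at (540,303) and (590,360). I'll fit the hang pose to these.

```bash
cat > fit.py <<'E'
from h import *
from scipy.optimize import least_squares
np.set_printoptions(precision=4,suppress=True)
yaw=-.43;xd=np.array([np.cos(yaw),np.sin(yaw),0]);yd=np.array([-np.sin(yaw),np.cos(yaw),0]);zd=np.array([0,0,1.])
def fit(tcp,obs,ball=np.array([.4806,-.2599,.042])):
    K,E=P('side');M=np.array(K)@E
    pr=lambda X:(lambda x:x[:2]/x[2])(M@np.r_[X,1])
    def pose(v):
        t,s,l,phi=v;g=tcp+zd*(.019+s)+yd*l   # t: handle elevation in the world
        h=g-.095*(np.cos(t)*xd+np.sin(t)*zd)
        X=np.cos(phi)*xd-np.sin(phi)*zd;Z=np.cos(phi)*zd+np.sin(phi)*xd
        return g,h,X,Z,h-.034*Z
    def res(v):
        g,h,X,Z,S=pose(v);r=[]
        pts=[g+.031*yd,g-.031*yd,h+.031*yd,h-.031*yd,S-.03*Z+.033*X+.033*yd,S-.03*Z-.033*X+.033*yd]
        for p,o in zip(pts,obs):r+=list(pr(p)-o)
        return np.r_[r,np.array([v[1],v[2]])/.004]
    f=least_squares(res,[1.4,0,0,0]);S=pose(f.x)[4]
    print('t,slip,lat,tilt',f.x,'socket',S,'minus ball',S-ball);print(f.fun)
E
python3 - <<'E'
from fit import *
c=np.array([(563,147),(632,118),(583,278),(650,250),(540,303),(590,360)],float);c[:,0]-=400
fit(np.array([.4968,-.2671,.2434]),(c+.5)/4-.5+np.array([240,50]))
E
```

```text
t,slip,lat,tilt [ 1.2494 -0.0064 -0.0013 -0.3228] socket [ 0.4788 -0.2603  0.1336] minus ball [-0.0018 -0.0004  0.0916]
[-0.3587 -1.0867 -0.0549 -0.2587  0.3758 -0.6347  0.3982 -0.5617 -0.6407
 -0.0331 -0.3786  1.5016 -1.5963 -0.3238]
```

```bash
python3 -m jog '[[[0,0,-1],0,0.8],[[0,0,-2],0,0.8],[[0,0,-3],0,0.8],[[0,0,-4],0,0.8],[[0,0,-4.4],0,0.8],[[0,0,-4.4],0,0.8],[[0,0,-4.4],0,0.8],[[0,0,-4.4],0,0.8],[[0,0,-4.4],0,0.8],[[0,0,-4.4],0,0.8]]' 14
python3 - <<'E'
from h import *
print(bot.get_obs()['ee_pos'])
a=bot.snapshot('scene');b=bot.snapshot('side')
f=lambda i,x,y:cv2.resize(i[y:y+120,x:x+80],(400,600),interpolation=cv2.INTER_CUBIC)
cv2.imwrite("pics/c5.png",np.hstack([f(a,195,215),f(b,262,70)]))
E
```

```text
time_s: 8.53
ee_pos: [0.4964, -0.2672, 0.198]
orientation: [0.0, 0.843, 0.538, 0.0]
force: [-0.1, 0.3, -2.6]
width: 0.0118
finger_force: 14.0
[ 0.49639185 -0.26722852  0.19801013]
```

View pics/c5.png

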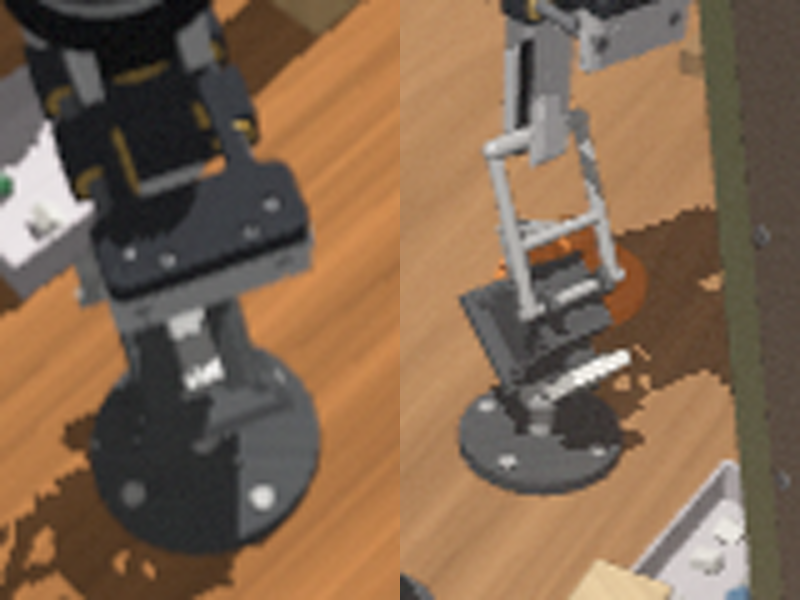

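Run:
```python
from fit import *
c=np.array([(490,150),(580,118),(530,312),(618,275),(462,297),(515,392)],float);c[:,0]-=400
fit(np.array([.4964,-.2672,.198]),(c+.5)/5-.5+np.array([262,70]))
c=np.array([(488,272),(613,222),(547,440),(668,388),(518,437),(575,538)],float);c[:,0]-=400
fit(np.array([.4925,.2588,.2878]),(c+.5)/4-.5+np.array([130,120]))
```

```text
t,slip,lat,tilt [ 1.0839 -0.0037 -0.0012 -0.7078] socket [ 0.4756 -0.259   0.1035] minus ball [-0.005   0.0009  0.0615]
[ 0.1918 -0.4008 -0.6772 -0.582   0.9679 -0.3675 -0.1528 -0.0896 -0.0872
  0.0498 -0.8323  0.7031 -0.9204 -0.3094]
t,slip,lat,tilt [ 1.2185 -0.0088 -0.0022 -0.4127] socket [0.4742 0.2648 0.1777] minus ball [-0.0064  0.5247  0.1357]
[ 0.4236 -0.6065 -1.1073 -0.8287  1.4876  0.072  -1.0498 -0.3727 -0.888
 -0.0831  0.192   0.598  -2.2087 -0.5378]
```

The holder hangs tilted, marble side down by about 0.35 rad, so the rim met the ball off-centre. I'll back up, shift about 5 mm toward −x and re-enter with the tilted mouth over the ball. The foot should then level it.

```bash
python3 -m jog '[[[0,0,1.5],0,0.8],[[0,0,3],0,0.8],[[-0.2,0.1,4.5],0,0.8],[[-0.5,0.2,4.5],0,0.8],[[-0.5,0.2,4.5],0,0.8],[[-0.5,0.2,4.5],0,0.8],[[-0.5,0.2,4.5],0,0.8],[[-0.5,0.2,4.5],0,0.8]]' 25
python3 - <<'E'
from h import *
print(bot.get_obs()['ee_pos'],bot.get_obs()['force'])
a=bot.snapshot('scene');b=bot.snapshot('side')
f=lambda i,x,y:cv2.resize(i[y:y+120,x:x+80],(400,600),interpolation=cv2.INTER_CUBIC)
cv2.imwrite("pics/c6.png",np.hstack([f(a,195,215),f(b,262,60)]))
E
```

```text
time_s: 9.3
ee_pos: [0.4912, -0.2651, 0.242]
orientation: [-0.001, 0.843, 0.538, -0.0]
force: [-0.8, -0.4, -5.9]
width: 0.0111
finger_force: 25.0
[ 0.49120502 -0.26508927  0.24196824] [-0.75576676 -0.38144269 -5.88174311]
```

View pics/c6.png

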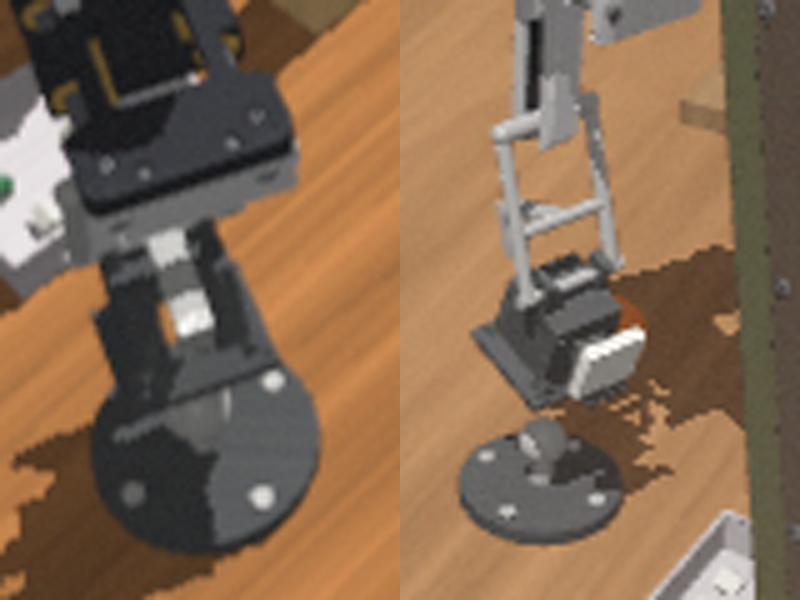

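Run:
```python
from fit import *
c=np.array([(500,133),(592,100),(524,299),(614,264),(474,330),(535,408)],float);c[:,0]-=400
fit(np.array([.4912,-.2651,.242]),(c+.5)/5-.5+np.array([262,60]))
```

```text
t,slip,lat,tilt [ 1.2466 -0.004  -0.002  -0.3212] socket [ 0.4726 -0.2588  0.1347] minus ball [-0.008   0.0011  0.0927]
[ 0.1043 -0.481  -0.7297 -0.3319  1.0469 -0.3847 -0.1685 -0.3442 -0.8223
  0.2972 -0.1874  0.5147 -1.0047 -0.4947]
```

The fit gives a tilt of about 0.32 with the mouth centred within 2 mm of the ball axis. Lowering onto the ball.

```bash
python3 -m jog '[[[0.2,0,-1],0,0.8],[[0.2,0,-2.5],0,0.8],[[0.2,0,-4],0,0.8],[[0.2,0,-5],0,0.8],[[0.2,0,-5.5],0,0.8],[[0.2,0,-6],0,0.8],[[0.2,0,-6.4],0,0.8],[[0.2,0,-6.8],0,0.8],[[0.2,0,-6.8],0,0.8],[[0.2,0,-6.8],0,0.8]]'
```

```text
time_s: 10.23
ee_pos: [0.4934, -0.2653, 0.1751]
orientation: [0.0, 0.843, 0.538, 0.0]
force: [0.1, -0.1, -5.7]
width: 0.011
finger_force: 25.0
```

```bash
python3 -m jog '[[[0,0,-0.4],0,0.8],[[0,0,-0.8],0,0.8],[[0,0,-1.1],0,0.8],[[0.1,-0.1,-1.4],0,0.8],[[0.2,-0.1,-1.7],0,0.8],[[0.2,-0.1,-1.7],0,0.8],[[0.2,-0.1,-1.7],0,0.8]]' 20
```

```text
time_s: 10.82
ee_pos: [0.4965, -0.2668, 0.1594]
orientation: [0.002, 0.843, 0.538, 0.001]
force: [2.8, -0.8, 5.1]
width: 0.0113
finger_force: 20.0
```

```bash
python3 -m jog '[[[0.2,-0.1,-0.1],0,0.8],[[0.4,-0.2,-0.3],0,0.8],[[0.5,-0.2,-0.5],0,0.8],[[0.5,-0.2,-0.7],0,0.8],[[0.5,-0.2,-0.7],0,0.8],[[0.5,-0.2,-0.7],0,0.8]]' 12
python3 - <<'E'
from h import *
print(bot.get_obs()['ee_pos'],bot.get_obs()['force'])
a=bot.snapshot('scene');b=bot.snapshot('side')
f=lambda i,x,y:cv2.resize(i[y:y+120,x:x+80],(400,600),interpolation=cv2.INTER_CUBIC)
cv2.imwrite("pics/c7.png",np.hstack([f(a,195,225),f(b,252,70)]))
E
```

```text
time_s: 11.32
ee_pos: [0.5011, -0.2687, 0.1521]
orientation: [0.001, 0.843, 0.538, 0.001]
force: [1.2, -0.1, 4.3]
width: 0.0116
finger_force: 12.0
[ 0.50111113 -0.26865496  0.15205201] [ 1.23386503 -0.14335974  4.32771116]
```

View pics/c7.png

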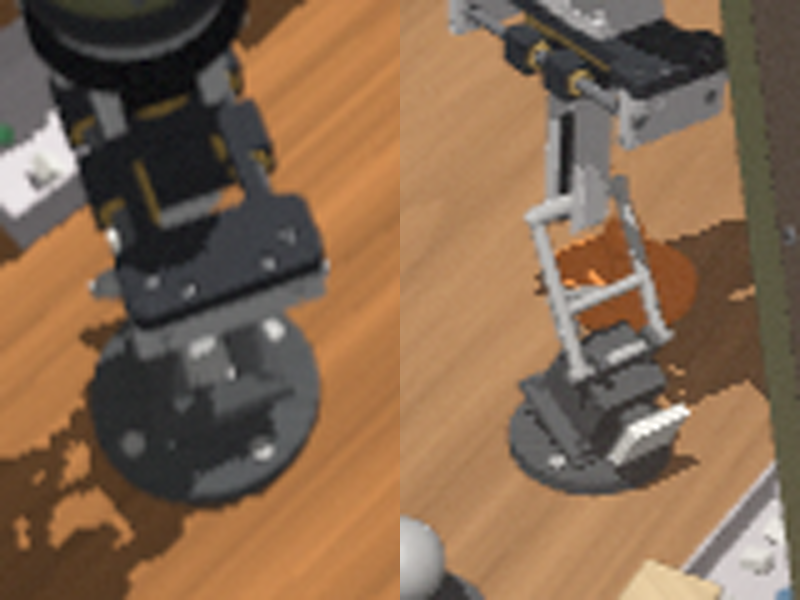

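Run:
```python
from fit import *
c=np.array([(530,218),(622,182),(579,372),(667,335),(520,386),(590,458)],float);c[:,0]-=400
fit(np.array([.5011,-.2687,.1521]),(c+.5)/5-.5+np.array([252,70]))
```

```text
t,slip,lat,tilt [ 0.9829 -0.0023 -0.0013 -0.4298] socket [ 0.4655 -0.2539  0.0589] minus ball [-0.0151  0.006   0.0169]
[ 0.6632 -0.9513 -1.0315 -0.4444  1.2423 -0.5401 -0.2089 -0.376   0.5555
 -0.2344 -1.6673  2.2402 -0.5663 -0.3324]
```

Not level yet: the hinge lies about 30 mm to −x of the axis, and the −x rim edge is on the foot. I'll draw the bar to +x so the hinge comes over the axis.

```bash
python3 -m jog '[[[0.3,-0.15,0.2],0,0.8],[[0.6,-0.3,0.2],0,0.8],[[0.9,-0.4,0.2],0,0.8],[[1.2,-0.55,0.2],0,0.8],[[1.5,-0.7,0.2],0,0.8],[[1.7,-0.8,0.1],0,0.8],[[1.7,-0.8,0.1],0,0.8]]' 12
```

```text
time_s: 12.0
ee_pos: [0.5175, -0.2762, 0.1513]
orientation: [-0.001, 0.843, 0.538, -0.0]
force: [-0.7, 0.1, -5.2]
width: 0.0117
finger_force: 12.0
```

```bash
python3 -m jog '[[[0,0,-0.2],0,0.8],[[0,0,-0.4],0,0.8],[[0,0,-0.6],0,0.8],[[0,0,-0.6],0,0.8]]' 12; python3 -m jog '[[[0,0,-0.2],0,0.8],[[0,0,-0.4],0,0.8],[[0,0,-0.4],0,0.8]]'
python3 - <<'E'
from h import *
b=bot.snapshot('side');a=bot.snapshot('scene');cv2.imwrite("pics/s8.png",b);cv2.imwrite("pics/a8.png",a)
E
```

```text
time_s: 12.33
ee_pos: [0.5197, -0.2775, 0.1491]
orientation: [0.004, 0.843, 0.538, 0.002]
force: [5.8, -2.8, 13.0]
width: 0.0112
finger_force: 12.0
time_s: 12.58
ee_pos: [0.5201, -0.2777, 0.1458]
orientation: [0.005, 0.843, 0.538, 0.003]
force: [8.0, -2.8, 17.0]
width: 0.0116
finger_force: 12.0
```

```bash
cat > marb.py <<'E'
from fit import *
def blob(im,x0,y0,x1,y1):
    c=im[y0:y1,x0:x1].astype(int);m=((c.min(2)>190)&(c.max(2)-c.min(2)<30)).astype(np.uint8)
    n,l,s,ce=cv2.connectedComponentsWithStats(m);o=[]
    for i in range(1,n):
        if s[i,4]>25:
            pts=np.argwhere(l==i)[:,::-1].astype(np.float32);r=cv2.minAreaRect(pts)
            o.append((ce[i]+[x0,y0],int(s[i,4]),np.array(r[1])+1,r[2],s[i,:4]+[x0,y0,0,0]))
    return o
def pix(S,phi,mx,mz):
    X=np.cos(phi)*xd-np.sin(phi)*zd;Z=np.cos(phi)*zd+np.sin(phi)*xd
    return (proj('side',S+X*mx+Z*mz)+.5)*.7-.5
E
python3 - <<'E'
from marb import *
i=cv2.resize(cv2.imread("pics/side1.png"),(560,420),interpolation=cv2.INTER_AREA)
for n,im,b in(('table',i,(180,260,225,310)),('b4',cv2.imread('pics/b4.png'),(285,110,320,150)),('s8',cv2.imread('pics/s8.png'),(270,110,330,175))):
    print(n);[print(x) for x in blob(im,*b)]
ball=np.array([.4806,-.2599,.042])
for mz in(-.02,-.01,0,.01,.02):
    print(mz,pix(np.array([.472,.2684,.030]),0,-.05,mz),pix(np.array([.4788,-.2603,.1336]),-.3228,-.05,mz),'seated',pix(ball,0,-.05,mz))
E
```

```text
table
(array([199.0556, 279.4074]), 54, array([ 3.7288, 19.3571]), 60.2551155090332, array([191, 274,  17,  12]))
b4
(array([302.1724, 128.    ]), 29, array([ 3.3635, 12.6863]), 66.80140686035156, array([297, 125,  12,   7]))
s8
-0.02 [201.5281 293.5519] [299.6677 139.2279] seated [299.554  161.1738]
-0.01 [201.0594 291.0297] [300.5397 137.0766] seated [299.7352 158.5871]
0 [200.5838 288.4705] [301.4236 134.8959] seated [299.9185 155.9724]
0.01 [200.1012 285.8735] [302.3196 132.6852] seated [300.1038 153.3292]
0.02 [199.6115 283.2379] [303.2281 130.4441] seated [300.2911 150.657 ]
```

```bash
sed -i 's/>190/>TH/;s/def blob/TH=140\ndef blob/' marb.py
python3 - <<'E'
import marb
from marb import *
i=cv2.resize(cv2.imread("pics/side1.png"),(560,420),interpolation=cv2.INTER_AREA)
for TH in(125,150):
  marb.TH=TH
  for n,im,b in(('table',i,(180,260,225,310)),('b4',cv2.imread('pics/b4.png'),(285,110,320,150)),('s8',cv2.imread('pics/s8.png'),(270,130,325,175))):
    print(TH,n);[print(*x) for x in blob(im,*b)]
im=cv2.imread('pics/s8.png')
for y in range(134,172):print(y,' '.join('%2d'%(v//10) if s<30 else ' *' for v,s in zip(im[y,276:322].min(1),np.ptp(im[y,276:322].astype(int),axis=1))))
E
```

```text
125 table
[189.5   263.825] 40 [ 4.1009 13.5275] 60.2551155090332 [184 260  12   8]
[199.8388 283.5041] 242 [13.4808 23.7427] 56.3099365234375 [190 274  20  20]
125 b4
[299.65   130.4667] 60 [ 7.2245 19.5562] 49.76364517211914 [293 125  16  14]
125 s8
[280.619  136.4286] 42 [13.7989  5.3386] 77.47119140625 [278 130   7  13]
[298.3077 151.7846] 130 [10.3915 17.9941] 63.43495178222656 [292 145  14  15]
150 table
[189.4    263.9667] 30 [ 3.2326 13.5275] 60.2551155090332 [184 261  12   7]
[198.1917 281.675 ] 120 [10.6833 23.7689] 42.87890625 [191 274  18  20]
150 b4
[299.6667 130.1961] 51 [ 5.9326 19.4387] 49.76364517211914 [294 125  15  14]
150 s8
[280.7941 136.2647] 34 [13.6119  4.3955] 75.96376037597656 [278 130   7  13]
[296.94 150.12] 50 [ 8.2228 18.1468] 40.23635482788086 [293 145  13  15]
134  *  *  * 16 17 15  *  *  *  *  *  *  *  *  *  5  *  *  7  7 10 10 15 16 16  *  *  *  *  *  *  *  *  *  *  *  *  *  *  *  *  *  *  *  *  6
135  *  *  *  * 17 16  *  *  *  *  *  *  5  6  9  9  9  7 12  7  6  7 13 12  *  *  *  *  *  *  *  *  *  *  *  *  *  *  *  *  *  *  *  *  *  6
136  *  *  * 
[... 4398 characters left out ...]
  *  *  *  *  7  7  7  7  7  7  7  7  7  7  7  7  7  6  6  6  7  *  *  *  *  *  *  *  *  *  *  *  *  *  *  *  *  *  *  *  *  *  *  *
168  *  *  *  *  *  *  *  *  *  7  6  7  7  7  6  7  7  6  7  *  *  *  *  *  *  *  *  *  *  *  *  *  *  *  *  *  *  *  *  *  *  *  *  *  *  *
169  *  *  *  *  *  *  *  *  *  *  *  *  *  *  *  *  *  *  *  *  *  *  *  *  *  *  *  *  *  *  *  *  *  *  *  *  *  *  *  *  *  *  *  *  * 17
170  *  *  *  *  *  *  *  *  *  *  *  *  *  *  *  *  *  *  *  *  *  *  *  *  *  *  *  *  *  *  *  *  *  *  *  *  *  *  *  *  *  *  *  * 17 10
171  *  *  *  *  *  *  *  *  *  *  *  *  *  *  *  *  *  *  *  *  *  *  *  *  *  *  *  *  *  *  *  *  *  *  *  *  *  *  *  *  *  *  * 19 12 10
```

Run:
```python
from marb import *
ball=np.array([.4806,-.2599,.042])
q=lambda p:(proj('side',p)+.5)*.7-.5
for d,phi,dz in((0,0,0),(-.004,0,0),(.004,0,0),(0,-.1,.003),(0,.1,.003),(0,-.2,.006),(0,.2,.006)):
    S=ball+d*xd+dz*zd;X=np.cos(phi)*xd-np.sin(phi)*zd;Z=np.cos(phi)*zd+np.sin(phi)*xd
    print(d,phi,'hinge',q(S+.034*Z),'marb',q(S-.05*X+.019*Z),'rim+x+y',q(S-.03*Z+.033*X+.033*yd),'-x+y',q(S-.03*Z-.033*X+.033*yd),'-x-y',q(S-.03*Z-.033*X-.033*yd))
print(bot.get_obs()['force'])
```

```text
0 0 hinge [290.0269 138.8393] marb [300.2722 150.9255] rim+x+y [274.4865 154.1988] -x+y [287.518  164.9128] -x-y [304.0447 157.0439]
-0.004 0 hinge [290.8523 139.4685] marb [301.1274 151.585 ] rim+x+y [275.2556 154.8311] -x+y [288.3319 165.5819] -x-y [304.8686 157.6848]
0.004 0 hinge [289.2044 138.2123] marb [299.4201 150.2683] rim+x+y [273.72   153.5687] -x+y [286.707 164.246] -x-y [303.2235 156.4052]
0 -0.1 hinge [290.7651 138.604 ] marb [300.5844 151.7563] rim+x+y [273.9708 152.1148] -x+y [286.8755 164.4227] -x-y [303.3929 156.5758]
0 0.1 hinge [289.3645 137.5387] marb [299.9616 148.4444] rim+x+y [275.0931 154.7348] -x+y [288.1704 163.7372] -x-y [304.7586 155.8583]
0 -0.2 hinge [291.4961 138.4541] marb [300.7834 152.5383] rim+x+y [273.5227 150.0098] -x+y [286.1782 163.8002] -x-y [302.6884 155.9778]
0 0.2 hinge [288.7049 136.3353] marb [299.5419 145.9334] rim+x+y [275.7605 155.2355] -x+y [288.7586 162.4219] -x-y [305.4101 154.5361]
[ 7.9126 -2.6055 16.9725]
```

The image numbers suggest a residual tilt of 0.1–0.2 while the handle strut is pressing. I'll unload it and open the fingers slightly so gravity can settle the holder.

```bash
python3 -m jog '[[[0,0,0.3],0,0.8],[[0,0,0.6],0,0.8],[[0,0,0.6],0,1.6],[[0,0,0.6],0,2.2],[[0,0,0.6],0,2.2],[[0,0,0.6],0,2.2]]'
cat > chk.py <<'E'
from marb import *
import marb,sys
im=bot.snapshot('side');cv2.imwrite('pics/s%s.png'%sys.argv[1],im);marb.TH=125
for x in blob(im,270,110,330,175):print(*x)
m=im.min(2)
s=np.ptp(im.astype(int),axis=2)
for y in range(132,167):print(y,' '.join('%2d'%(v//10) if q<30 else ' *' for v,q in zip(m[y,274:308],s[y,274:308])))
E
python3 chk.py 9
```

```text
time_s: 13.18
ee_pos: [0.5174, -0.2762, 0.1478]
orientation: [-0.0, 0.843, 0.538, -0.0]
force: [1.0, -0.3, -1.3]
width: 0.0217
finger_force: 0.3
[283.2088 125.9945] 182 [34.4837 21.3963] 75.52970886230469 [272 110  28  33]
[286.3704 111.6296] 27 [6. 7.] 90.0 [284 110   7   6]
[298.4586 151.5489] 133 [10.3915 17.9941] 63.43495178222656 [292 144  14  16]
132  *  *  *  * 14 17 16 10  *  *  *  *  *  *  *  *  *  *  *  * 10  8 11 17 16  *  *  *  *  *  *  *  *  *
133  *  *  *  * 13 17 17 11 10  *  *  *  *  *  *  *  *  *  *  *  8 10 11 13 17  *  *  *  *  *  *  *  *  *
134  *  *  *  * 12 17 17 15  *  *  *  *  *  *  *  *  *  *  *  *  7  8 10 11 17 15  *  *  *  *  *  *  *  *
135  *  *  *  *  * 16 17 16  *  *  *  *  *  *  5  9 10  9 10  7 10  6  6  9 16 11  *  *  *  *  *  *  *  *
136  *  *  *  *  *  * 17 16  *  *  *  *  *  6  9 10 10 14 19 19 18 12  7  6  *  *  *  *  *  *  *  *  *  *
137  *  *  *  *  *  * 17 17  *  8 10 10  8 10 10 15 19 19 18 17 14  7  7  5  *  *  *  *  *  *  *  *  *  *
138  *  *  *  *  *  * 16 17 15  7  8 10 10 13 19 19 18 16 13  7  6  7  6  5  *  *  *  *  *  *  *  *  *  *
139
[... 2264 characters left out ...]
0 10  8  9  9  9  9  7  5  6  6  5  5  6 10 10  9  5  5  7  *  *
161  *  6  7  9  9  9  9 10 15 16 13  8  9  7  9  9  7  7  6  7  5  5  5  5  5  5  5  6  4  5  8  5  *  *
162  *  9  7  8  9 10 10 12 17 19 18 10  9  9  7  8  5  8  9  9  5  5  5  5  5  4  6  9 10  8  5  *  *  *
163  *  *  7  7  7  9  9  9  9 14  8  9  7  7  6  8 10  9  9 10  9  5  9  5  6 10  9 10  8  5  5  *  *  *
164  *  *  *  7  7  6  7 10  9  9 10 10  9  8 10 10 10 10  9  9 10  9 10  9  9 10  8  6  5  5  *  *  *  *
165  *  *  *  *  7  6  7  7  8  9  9  9 10  9  9  9  9  9  9  9  9  9  9  9  8  6  6  5  6  *  *  *  *  *
166  *  *  *  *  *  *  7  7  7  7  7  7  7  8  8  8  8  8  8  8  8  7  6  6  6  6  6  *  *  *  *  *  *  *
```

From the image numbers, the marble's vertical edge shows no lean. The hinge pin is at (291,137.3), against about (290.6,137.5) predicted for a seated holder. So it is seated and upright with the handle near 1.1 rad. I'll regrip and swing the handle down.

```bash
python3 -m jog '[[[0,0,-0.2],0,2.2],[[0,0,-0.2],0,0.8],[[0,0,-0.2],0,0.8],[[0,0,-0.2],0,0.8],[[0,0,-0.2],0,0.8]]' 15; python3 -m jog '[[[0.5,-0.2,-0.3],0,0.8],[[1,-0.45,-0.6],0,0.8],[[1.5,-0.7,-1.0],0,0.8],[[2.05,-0.95,-1.45],0,0.8],[[2.5,-1.15,-1.95],0,0.8],[[2.95,-1.35,-2.5],0,0.8],[[2.95,-1.35,-2.5],0,0.8]]'
```

```text
time_s: 13.65
ee_pos: [0.5174, -0.2762, 0.146]
orientation: [0.0, 0.843, 0.538, 0.0]
force: [1.0, -0.0, 0.7]
width: 0.0117
finger_force: 15.0
time_s: 14.23
ee_pos: [0.548, -0.2902, 0.1199]
orientation: [0.0, 0.843, 0.538, 0.0]
force: [2.5, -1.7, 0.8]
width: 0.0121
finger_force: 15.0
```

```bash
python3 -m jog '[[[0.4,-0.2,-0.6],0,0.8],[[0.75,-0.35,-1.15],0,0.8],[[1.05,-0.5,-1.8],0,0.8],[[1.35,-0.6,-2.4],0,0.8],[[1.55,-0.7,-3.1],0,0.8],[[1.75,-0.8,-3.75],0,0.8],[[1.9,-0.85,-4.5],0,0.8],[[1.95,-0.9,-5.1],0,0.8],[[1.95,-0.9,-5.1],0,0.8]]' 25
```

```text
time_s: 14.98
ee_pos: [0.5665, -0.2987, 0.0684]
orientation: [-0.0, 0.843, 0.538, -0.0]
force: [1.9, -0.5, 0.8]
width: 0.0115
finger_force: 25.0
```

Low force throughout. Pressing the last bit.

```bash
python3 -m jog '[[[0,0,-0.4],0,0.8],[[0,0,-0.8],0,0.8],[[0,0,-1.1],0,0.8],[[0,0,-1.4],0,0.8],[[0,0,-1.4],0,0.8],[[0,0,-1.4],0,0.8]]' 40
```

```text
time_s: 15.48
ee_pos: [0.5664, -0.2987, 0.0557]
orientation: [0.0, 0.843, 0.538, 0.0]
force: [3.7, -1.1, 1.4]
width: 0.0106
finger_force: 40.0
```

```bash
python3 -m jog '[[[0,0,-0.2],0,0.8],[[0,0,-0.4],0,0.8],[[0,0,-0.6],0,0.8],[[0,0,-0.6],0,0.8]]' 40
```

```text
time_s: 15.82
ee_pos: [0.5671, -0.299, 0.0507]
orientation: [0.001, 0.843, 0.538, 0.001]
force: [4.4, -2.0, 7.8]
width: 0.0112
finger_force: 40.0
```

```bash
python3 -m jog '[[[0,0,0.4],0,0.8],[[0,0,0.4],0,2],[[0,0,0.4],0,4],[[0,0,0.4],0,4.5],[[0,0,0.4],0,4.5],[[0,0,3],0,4.5],[[0,0,6],0,4.5],[[0,0,9],0,4.5],[[0,0,12],0,4.5],[[0,0,15],0,4.5],[[0,0,15],0,4.5]]'
python3 - <<'E'
from marb import *
import marb
im=bot.snapshot('side');a=bot.snapshot('scene');w=bot.snapshot('wrist')
for n,i in(('s',im),('a',a),('w',w)):cv2.imwrite(f'pics/{n}10.png',i)
marb.TH=125
for x in blob(im,240,110,330,175):print(*x)
ball=np.array([.4806,-.2599,.042]);h=ball+.034*zd
q=lambda n,p:(proj(n,p)+.5)*.7-.5
for t in(0,.1,.2):
  u=np.cos(t)*xd+np.sin(t)*zd
  print(t,[[q(n,h+.095*u+s*.031*yd).round(1) for s in(1,-1)] for n in('side','scene','wrist')],q('side',h+.048*u))
m=im.min(2);s=np.ptp(im.astype(int),axis=2)
for y in range(110,166):print(y,' '.join('%2d'%(v//10) if k<30 else ' *' for v,k in zip(m[y,250:308],s[y,250:308])))
E
```

```text
time_s: 16.73
ee_pos: [0.5678, -0.2995, 0.2064]
orientation: [0.004, 0.843, 0.538, 0.002]
force: [0.1, -1.0, 0.8]
width: 0.0453
finger_force: 0.0
[278.5867 130.2092] 196 [35.6175 19.0523] 38.290164947509766 [263 120  38  24]
[299.3759 152.2406] 133 [11.5045 16.7568] 66.80140686035156 [293 145  13  16]
0 [[array([263.3, 127.8]), array([279. , 121.3])], [array([261.1, 321.8]), array([232.3, 332.8])], [array([285.5, 169.6]), array([285.7, 234.6])]] [280.3434 131.4576]
0.1 [[array([263.4, 125.3]), array([279.2, 118.8])], [array([260.8, 319.7]), array([231.7, 330.7])], [array([285. , 171.2]), array([285.3, 238.1])]] [280.4275 130.1987]
0.2 [[array([263.6, 122.9]), array([279.5, 116.5])], [array([260.3, 317.1]), array([231. , 328.2])], [array([283.4, 172.9]), array([283.7, 241.7])]] [280.6065 129.0179]
110  *  *  *  *  *  *  *  *  *  *  *  *  *  *  *  *  *  *  *  *  *  *  *  *  *  *  *  *  *  *  *  *  *  *  *  *  *  *  *  *  *  *  *  *  *  *  *  *  *  *  *  *  *  *  *  *  *  *
111  *  *  *  *  *  *  *  *  *  *  *  *  *  *  *  *  *  *  *  *  *  *  *  *  *  *  *  *  *  *  *  *  *  *  *  *  *
[... 8975 characters left out ...]
*  *  *  *  *  *  *  *  *  *  *  *  *  *  *  *  *  *  *  *  *  *  *  9  7  8 10  9 10 11 17 18 18 10  8  9  8  8  9  9  8  5  4  4  4  5  5  5  5  5  5  5  5  *  *  *
163  *  *  *  *  *  *  *  *  *  *  *  *  *  *  *  *  *  *  *  *  *  *  *  *  *  *  7  7  7  9  9  9  9 14  7  9  8  8 10  9  8  6  6  7  9  5  5  5  5  5  5  5  5  5  5  *  *  *
164  *  *  *  *  *  *  *  *  *  *  *  *  *  *  *  *  *  *  *  *  *  *  *  *  *  *  *  7  6  7  7  9  9  9  9 10  9  8  7  6  8 10  9  9  9  9  5  9  5  4  5  5  5  5  *  *  *  *
165  *  *  *  *  *  *  *  *  *  *  *  *  *  *  *  *  *  *  *  *  *  *  *  *  *  *  *  *  7  7  7  7  7  8  9  9  9  9  9  9  9  9  9  9  9 10  9  9  8  6  5  6  6  *  *  *  *  *
```

The cross bar is at (264,127) and (280,121), against (263.9,127.4) and (279.6,121.0) predicted for level. The marble is upright, so the holder is locked and seated.

```bash
python3 -c "
from station import bot
print(bot.hand_in())"
```

```text
the job is handed in; nothing more can be done
None
```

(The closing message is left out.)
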